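Find the key's catch and open the module drawer

ROBOT

A 7-joint arm with a two-finger parallel gripper is mounted at the origin on a cart in front of the work surface, level with it; the furniture and walls round the work are solid. World frame = base frame: x ahead of the robot, y to its left, z up, the work surface at z = 0. Lengths are in m, angles in rad, forces in N, time in s.
With the tool pointing down it reaches from about 0.425 to 1.025 m from the base axis. Payload 9.4 kg.
Tool frame: the origin (TCP) lies between the finger pads; the fingertips stand 11 mm ahead of it and the grasp point (between the pads) lies 8 mm behind it; z points along the fingers, y is the line along which they close (so a half turn about z gives the same grasp; the last joint's range is limited). The gripper opens to 85 mm and grips with 20 to 120 N. Pads are 22 mm wide; open, the fingers measure 114 mm over their backs; the gripper's body (76 mm by 85 mm) begins 54 mm behind the grasp point. The pads swing forward as they close: fully open they stand 13 mm farther back than shut.
Start: joints at [-1.326, 0.599, -0.003, 1.599, 0.002, 0.943, -0.08], TCP at [0.229, 0.688, 0.218] pointing down, gripper open.
Joint ranges: [-2.57, 2.57], [-0.35, 1.97], [-1.29, 1.29], [0.11, 2.56], [-1.05, 4.19], [0.11, 1.86], [-2.63, 2.63]. Speed limits (rad/s): [2.22, 2.22, 3.01, 3.01, 3.14, 3.14, 3.14].

INTERFACE

Orientations are given as a unit quaternion [x, y, z, w].
In Python, from rig import r gives the robot as it stands.
- The arm moves only by the tool servo_tool, never from a script. Its argument "moves" is text: rows parted by semicolons, each of 6 numbers parted by spaces: the shift along the tool's x, y, z in cm, then the turn, a rotation vector about the tool's x, y, z in rad. A call has 1 to 8 rows; each row shifts and turns the commanded pose from where the row before left it, along the tool's axes as they then stand; what a row does not reach is not made up. A row lasts 1/10 s, in which the tool goes at most 50 mm and 8.59 degrees, less where a joint would pass 70% of its speed; a pose out of reach is approached as far as the arm can. A call with a gripper value outside its range is refused whole. "jaw" is the opening, from -1 (shut) to 1 (fully open), set as the call begins (left out, the last holds). The fingers move at their own pace and stop on an object; "squeeze" is the grip in N (left out, the last holds). Time passes only in rows, so rows that do not move let the fingers close. It gives the time, the measured TCP pose, the force, the opening and the grip force at its end, in the units of the state.
- r.state(): the state, without advancing time (a new reading comes with each control period).
- r.grab_frame(name): name is "side" or "top"; returns a dict with "pixels" (400x640x3 uint8, blue, green, red), "vertical_fov" (degrees; the focal length in pixels is half the picture's height over the tangent of half this angle, whatever the lens; pixels are square), "cx", "cy" (the principal point, pixels), "rvec" (rotation vector, rad) and "tvec" (3), from world to camera coordinates, as OpenCV has them. Camera axes: x right, y down, z forward; pixel columns grow to the right and rows downward; lengths in m; the calibration is good to about 2 mm. A picture is of the moment at which its call begins. There is no depth.
- r.finish_job(): hands the job in; it is judged then, once.
Trained networks look in the newest picture that a camera, given by its name, has taken for a name from the list of things; names that differ only in an ending like _2 or _b are one class to them, and where a whole thing is asked for, a point or a joint stands for the part that bears it (a point fixed in the world has none). Each returns a list of dicts, best first, with "p" (0 to 1); they miss things now and then, are a little off and sometimes report something else, mostly with a low value. They report only what shows in the picture. A call takes as long as a camera call. They do not tell look-alikes from the thing itself.
- r.silhouettes(camera, name): "pixels" (400x640 bool, what is visible of it) and "centre" ([row, column] in pixels, amid what is visible of it).
The state is a dict: "clock": time; "joints": joint angles; "qvel": joint speeds; "tau": joint torques, N m; "tcp_pos": TCP position; "eef_rot": TCP orientation; "contact_force": force on the tool from outside, world axes, zero at the start; "torque": the same for the moment, N m; "opening": finger opening in m; "finger_force": force on a finger pad.
Only numpy, scipy, OpenCV 4.12 (cv2) and the standard library are available. Lean on these libraries where they do the work, as an engineer would, in place of code of your own. Each camera call takes 0.05 s, during which the arm holds its last target. There are 200 camera calls.

TASK

The panel key stands loose in the lock on top of the grey unit, but its bit has not caught. Turn the key gently back and forth until it drops home, then turn it anticlockwise (seen from above) about 75 degrees to draw the bolt without forcing it against the stop, and pull the drawer out by its handle, at least 60 mm. Leave the key standing in the lock and do not disturb the screw tray, the screwdriver and the fuse box.

Things in the scene. Friction and masses are not known exactly. Their poses are not given: they have to be found in the camera images.
- unit: Grey sheet-steel unit, 160 deep (x) x 260 wide (y) x 88 mm high, fixed. Origin: centre of its underside, on the bench. Its aluminium front faces its -x, 86 mm from the origin. Inside, the lock's plug turns stiffly (0.06 N m), anticlockwise from above to draw the bolt. The plug starts within 0.17 rad of locked (0); the drawer is free beyond 0.85 rad; hard stops at 1.57 and -0.25 rad.
- lock_mouth (a point): Centre of the upper rim of the lock's round steel collar: 40 mm across, bore 26.2 mm, rim 112 mm above the bench and 24 mm above the unit's top; a flat nut 54 mm across, 4 mm thick, lies round its foot. Axes as the unit's. 34 mm down the bore is the plug's face with a cross slot (9.4 mm wide, 10 mm deep) at an unknown angle, hidden by the key.
- key: Panel key, 92 mm high, about 0.16 kg, loose. Origin: centre of its lower end; z up the shank. Steel cross bit, arms 20 x 7 mm along its x and y, 10 mm long; then a round shank 25 mm thick; a black flat wing on top. At the start it stands in the collar, bit resting on the plug's face, origin 34 mm below lock_mouth; dropped home, 44 mm below.
- key_wing (a point): Middle of the key's flat wing, 74 mm above the key's origin; the key's axes. It is 58 mm long along x, 10 mm thick along y, and reaches from 56 to 92 mm above the origin. The bit fits once every quarter turn; the nearest fit is 0.3 to 0.79 rad away, either way. Within 0.1 rad of it the key falls in by its own weight if free to slide; then 0.24 rad of play remains.
- drawer (a joint): How far the drawer is out, m: 0 shut, 0.09 at its stop. It slides along the unit's -x with 2 N of friction and stays where left; it does not move while the bolt is in. Turning the key 1.25 to 1.35 rad anticlockwise from where it dropped frees it and stays short of the lock's stop.
- drawer_handle (a point): Middle of the drawer's bow handle: a level steel bar 10 mm thick, 90 mm long along the unit's y, 57 mm above the bench, with 35 mm free between bar and drawer front and open below. Moves with the drawer. Axes as the unit's.
- screw_tray: Round metal dish with screws, 87 mm across, 20 mm high, right of the unit. Bystander.
- screwdriver: Yellow-handled screwdriver, 198 mm long, lying left of the unit. Bystander.
- fuse_box: Small white lidded box, 38 x 62 x 26 mm, in front of the unit on the left. Bystander.
There are look-alikes about, which are no part of the job. What is meant by the key is not green, and is the larger of those in its own colour.

How it is judged:
By the outcome, as a careful person would: the job done as asked, in the order asked, and still so for the second after the job is handed in, with the robot touching nothing.
It also fails if it takes over 72 s, if anything falls off the work surface, if the arm or the gripper's body presses on something with over 40 N, if the wrist force passes 120 N, or if a joint passes its speed limit or range.

## Working session

There is one attempt and no reset: what is moved stays moved. The work goes in short steps, Python scripts to look and compute and a tool call to move; the robot and the scene stay as the last step left them, time stands still between calls to the robot, and variables do not carry over. Pictures are saved under pics/ and viewed, at most 13 in all, crops included, and the job is handed in when it is done.

Besides the shell and the picture viewer there is one more tool, called after ">>>" as a command line: name --argument value ..., lists and objects as JSON in quotes. servo_tool: Moves the arm, as the interface text tells. Its arguments: {"type":"object","properties":{"moves":{"type":"string"},"jaw":{"type":"number"},"squeeze":{"type":"number"}},"required":["moves"]}

```bash
mkdir -p pics; ls; cat > h.py <<'E'
from rig import r
import numpy as np, cv2
from scipy.spatial.transform import Rotation as R
def cam(n):
    f=r.grab_frame(n); h=f["pixels"].shape[0]
    fl=h/2/np.tan(np.radians(f["vertical_fov"])/2)
    K=np.array([[fl,0,f["cx"]],[0,fl,f["cy"]],[0,0,1]])
    Rm=cv2.Rodrigues(np.array(f["rvec"],float))[0]; t=np.array(f["tvec"],float).ravel()
    return f,K,Rm,t
def atz(uv,z,K,Rm,t):
    d=Rm.T@np.linalg.inv(K)@np.array([uv[0],uv[1],1.]); o=-Rm.T@t
    return o+d*(z-o[2])/d[2]
def proj(p,K,Rm,t):
    q=(Rm@np.atleast_2d(p).T).T+t; q=q@K.T; return q[:,:2]/q[:,2:]
E
python3 - <<'E'
from h import *
for n in ("side","top"):
    f,K,Rm,t=cam(n); cv2.imwrite(f"pics/{n}0.png",f["pixels"])
    print(n,K[0,0],K[:2,2],-Rm.T@t,Rm[2])
    for o in ("key","unit","drawer_handle","fuse_box","screwdriver","screw_tray"):
        for s in r.silhouettes(n,o): print(o,round(s["p"],2),np.round(s["centre"]),s["pixels"].sum())
print(r.state())
E
```

```text
pics
side 479.81341406043884 [325.09885589 195.90257999] [0.49975225 0.79926126 0.84155307] [ 0.08276395 -0.74046559 -0.66697889]
key 0.8 [318. 310.] 523
key 0.79 [200. 314.] 476
key 0.74 [239. 381.] 237
unit 0.87 [220. 300.] 7232
drawer_handle 0.65 [198. 356.] 218
fuse_box 0.96 [279. 394.] 570
screwdriver 0.77 [293. 329.] 587
screw_tray 0.77 [161. 316.] 252
top 489.2179048906061 [319.81485971 195.18274811] [0.44995354 0.00372759 1.12330029] [ 0.11125705 -0.0011171  -0.99379103]
key 0.77 [184. 196.] 226
key 0.52 [171. 300.] 230
key 0.43 [245. 298.] 101
unit 0.73 [158. 331.] 9711
unit 0.43 [176. 414.] 1141
drawer_handle 0.81 [214. 354.] 337
fuse_box 0.6 [256. 260.] 445
screwdriver 0.59 [193. 236.] 579
screw_tray 0.71 [176. 417.] 1116
{'clock': 0.7, 'joints': array([-1.32568338,  0.59926692, -0.00251084,  1.59940515,  0.00179589,
        0.94288218, -0.07980406]), 'qvel': array([-0.00026221,  0.00021758, -0.00177481, -0.00099117, -0.0003636 ,
       -0.00087722, -0.00378763]), 'tau': array([-1.80266492e-03, -7.75963998e+01,  1.56211372e+00, -2.58354145e+01,
        1.22750938e-02,  1.70199957e-03,  4.95977326e-05]), 'tcp_pos': array([0.2293087 , 0.68778521, 0.21829664]), 'eef_rot': array([1.60201087e-01, 9.87084399e-01, 1.87250228e-05, 2.01654265e-05]), 'contact_force': array([-0.00801741,  0.27654819, -0.40057558]), 'torque': array([ 0.01929004,  0.02723789, -0.03399364]), 'finger_force': 0.0, 'opening': 0.08517616984347806}
```

View pics/side0.png

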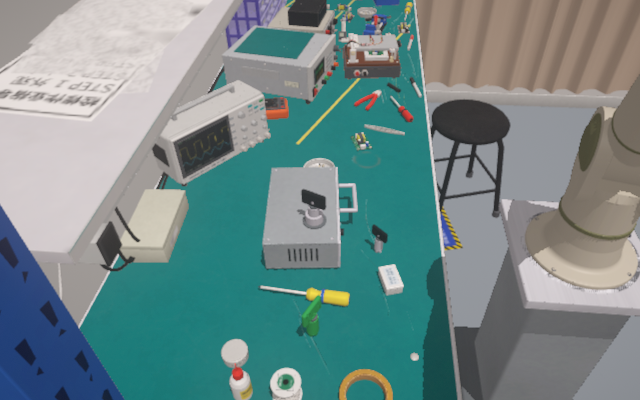

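View pics/top0.png

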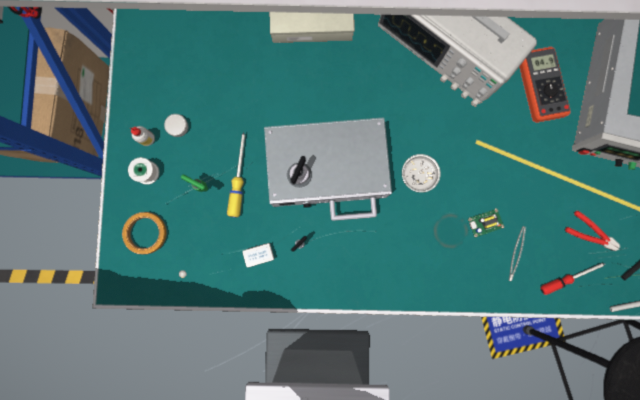

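The side view shows the black key in the lock at (313,200), a smaller black one in front at (381,239) and a green one at (310,318). In the top view the lock key is at (300,171) and the handle at (354,208). Next I'll fit the poses.

```bash
cat > fit.py <<'E'
from h import *
from scipy.optimize import minimize
def hullmask(P,c):
    uv=proj(P,*c); h=cv2.convexHull((uv*16).astype(np.int32))
    m=np.zeros((400,640),np.uint8); cv2.fillConvexPoly(m,h,255,cv2.LINE_AA,4); return m/255.
def box(cx,cy,yaw,x0,x1,y0,y1,z0,z1):
    P=np.array([[x,y,z] for x in(x0,x1) for y in(y0,y1) for z in(z0,z1)],float)
    P[:,:2]=P[:,:2]@np.array([[np.cos(yaw),np.sin(yaw)],[-np.sin(yaw),np.cos(yaw)]])+[cx,cy]; return P
def pick(n,o,uv):
    L=r.silhouettes(n,o); return min(L,key=lambda s:np.hypot(s["centre"][1]-uv[0],s["centre"][0]-uv[1]))["pixels"]
def fit(mk,masks,cams,starts,step):
    best=None
    for s in starts:
        c=lambda p:sum(np.abs(hullmask(mk(p),k)-m).sum()/m.sum() for m,k in zip(masks,cams))
        q=minimize(c,s,method="Nelder-Mead",options=dict(initial_simplex=np.vstack([s]+[np.array(s)+np.eye(len(s))[i]*step[i] for i in range(len(s))]),maxiter=300))
        if best is None or q.fun<best.fun: best=q
    return best
E
python3 - <<'E'
from fit import *
C={};F={}
for n in("side","top"):
    f,*c=cam(n);C[n]=c;F[n]=f["pixels"]
a=atz((354,208),.057,*C["top"]);print("handle approx",a)
um={n:pick(n,"unit",uv).astype(np.uint8) for n,uv in(("side",(300,220)),("top",(331,158)))}
um={n:cv2.morphologyEx(m,cv2.MORPH_OPEN,np.ones((13,13))) for n,m in um.items()}
g=atz((327,160),.088,*C["top"])
for ns in(("top",),("side",),("side","top")):
    q=fit(lambda p:box(p[0],p[1],p[2],-.086,.08,-.13,.13,0,.088),[um[n] for n in ns],[C[n] for n in ns],[[g[0],g[1],y] for y in(0,.1,-.1)],[.02,.02,.05])
    print("unit",ns,q.x,q.fun)
# wing: dark pixels near key
dk={}
for n,uv in(("side",(314,198)),("top",(299,170))):
    m=(F[n].max(2)<70).astype(np.uint8); w=np.zeros_like(m); w[uv[1]-25:uv[1]+25,uv[0]-25:uv[0]+25]=1
    m*=w; k,l,st,_=cv2.connectedComponentsWithStats(m); i=1+st[1:,4].argmax(); dk[n]=(l==i).astype(np.uint8); print(n,st[i])
g=atz((300,170),.152,*C["top"])
for ns in(("top",),("side",),("side","top")):
    q=fit(lambda p:box(p[0],p[1],p[2],-.029,.029,-.005,.005,.134,.170),[dk[n] for n in ns],[C[n] for n in ns],[[g[0],g[1],y] for y in np.arange(-1.5,1.6,.4)],[.01,.01,.2])
    print("wing",ns,q.x,q.fun)
h={n:pick(n,"drawer_handle",uv) for n,uv in(("side",(356,198)),("top",(354,208)))}
for n in h: print(n,h[n].sum(), proj(g,*C[n]))
# triangulate handle from bar outer pts
im=np.hstack([cv2.resize(F["top"][110:260,220:420],None,fx=2.9,fy=2.9,interpolation=cv2.INTER_CUBIC)]);cv2.imwrite("pics/c1.png",im)
E
```

```text
handle approx [ 0.54263489 -0.07278977  0.057     ]
unit ('top',) [ 0.6452519  -0.01034725  0.10116519] 0.0725019675361805
unit ('side',) [ 0.64619588 -0.0203174   0.1045187 ] 0.09226989456811618
unit ('side', 'top') [ 0.64536207 -0.013022    0.10374189] 0.1878769841692024
side [302 190  23  19 282]
top [291 156  20  28 184]
wing ('top',) [ 0.60693243  0.04643451 -0.36679106] 0.5168584825234441
wing ('side',) [ 0.61035407  0.04627505 -0.69278694] 0.466040884438882
wing ('side', 'top') [ 0.60796934  0.04618855 -0.44056223] 1.142865477982744
side 206 [[313.76575525 198.34650242]]
top 356 [[300. 170.]]
```

View pics/c1.png

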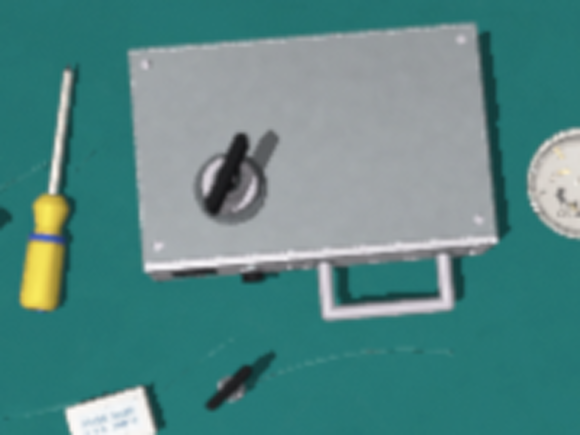

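The crop shows the wing running from (243,137) to (212,212), the collar centred near (231,185) and the handle bar at (325..450,305). I'll refine the wing fit with an overlay.

```bash
cat > wing.py <<'E'
from fit import *
def wing(z0=.134,thr=55,xy=(.607,.046),save=None,ns=("top","side"),prior=None):
    C={};F={};dk={}
    for n in ns:
        f,*c=cam(n);C[n]=c;F[n]=f["pixels"]
        u,v=proj([*xy,z0+.02],*c)[0].astype(int)
        m=(F[n].max(2)<thr).astype(np.uint8); w=np.zeros_like(m); w[v-24:v+24,u-22:u+22]=1; m*=w
        k,l,st,_=cv2.connectedComponentsWithStats(m); i=1+st[1:,4].argmax(); dk[n]=(l==i).astype(np.uint8)
    mk=lambda p:box(p[0],p[1],p[2],-.029,.029,-.005,.005,z0,z0+.036)
    for s in [[n] for n in ns]+[list(ns)]:
        q=fit(mk,[dk[n] for n in s],[C[n] for n in s],[[*xy,y] for y in np.arange(-1.5,1.6,.5)],[.01,.01,.2]); print("wing",s,q.x.round(4),round(q.fun,3))
    if save:
        out=[]
        for n in ns:
            u,v=proj([*xy,z0],*C[n])[0].astype(int); a=F[n].copy(); 
            big=cv2.resize(a[v-35:v+35,u-45:u+45],None,fx=8,fy=8,interpolation=cv2.INTER_NEAREST)
            b2=cv2.resize(dk[n][v-35:v+35,u-45:u+45],None,fx=8,fy=8,interpolation=cv2.INTER_NEAREST)
            cs,_=cv2.findContours(b2,0,1); cv2.drawContours(big,cs,-1,(0,0,255),1)
            h=cv2.convexHull(((proj(mk(q.x),*C[n])-[u-45,v-35]+.5)*8).astype(np.int32)); cv2.polylines(big,[h],True,(0,255,0),1); out.append(big[:,100:620])
        cv2.imwrite(save,cv2.resize(np.hstack(out),(800,430)))
    return q.x
E
python3 -c "
from wing import *
wing(save='pics/w1.png')"
```

```text
wing ['top'] [ 0.6091  0.0469 -0.2833] 0.691
wing ['side'] [ 0.6096  0.0486 -0.7475] 0.953
wing ['top', 'side'] [ 0.6093  0.0466 -0.5418] 1.883
```

View pics/w1.png

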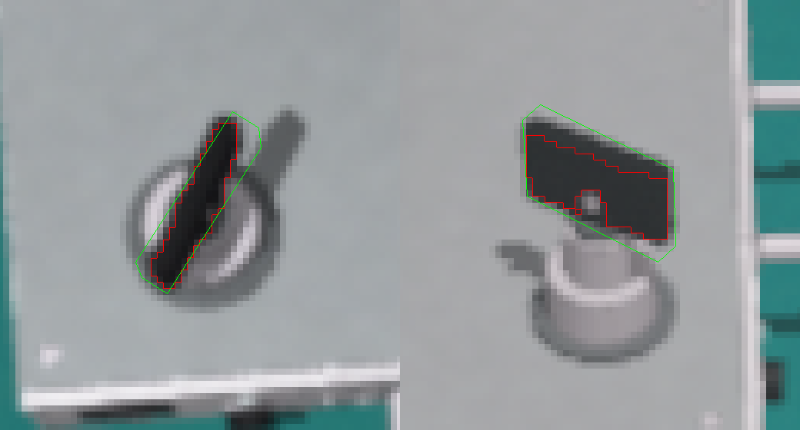

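The red mask is too tight, and the green fit is off because of it. The wing axis in the top view runs (162,288)→(231,117) in the crop. I'll widen the threshold and add the collar centre and handle.

```bash
python3 - <<'E'
from fit import *
C={};F={}
for n in("side","top"):
    f,*c=cam(n);C[n]=c;F[n]=f["pixels"]
mk=lambda p:box(p[0],p[1],p[2],-.029,.029,-.005,.005,.134,.170)
for thr in(70,80,90):
  for n in("top","side"):
    u,v=proj([.607,.046,.154],*C[n])[0].astype(int)
    m=(F[n].max(2)<thr).astype(np.uint8); w=np.zeros_like(m); w[v-24:v+24,u-22:u+22]=1; m*=w
    m=cv2.morphologyEx(m,cv2.MORPH_OPEN,np.ones((3,3)));k,l,st,_=cv2.connectedComponentsWithStats(m); i=1+st[1:,4].argmax(); m=(l==i).astype(np.uint8)
    q=fit(mk,[m],[C[n]],[[.607,.046,y] for y in np.arange(-1.2,.6,.3)],[.005,.005,.2]); print(thr,n,m.sum(),hullmask(mk(q.x),C[n]).sum(),q.x.round(4),round(q.fun,3))
for n in C:
    for y in(-.3,-.4,-.5,-.6): 
        p=proj(box(.608,.046,y,-.029,.029,0,1e-6,.170,.1701),*C[n]); d=p[-1]-p[0]; print(n,y,d.round(1))
    g=[proj([.607,.046,z],*C[n])[0].round(1) for z in(.112,.092,.152)]; print(n,g)
# handle bar: bright pixels, corners in both views
for n,uv in(("side",(356,198)),("top",(354,208))):
    m=pick(n,"drawer_handle",uv); ys,xs=np.nonzero(m); print(n,xs.min(),xs.max(),ys.min(),ys.max())
    u=(F[n][:,:,:].min(2)>120)
    y0,x0=(ys.min()-4,xs.min()-4)
    cv2.imwrite(f"pics/h_{n}.png",cv2.resize(F[n][y0-5:y0+35,x0-5:x0+65],None,fx=5.7,fy=5.7,interpolation=cv2.INTER_NEAREST)); print("org",x0-5,y0-5)
a=cv2.imread("pics/h_side.png");b=cv2.imread("pics/h_top.png");cv2.imwrite("pics/h.png",np.hstack([a,b]));print(a.shape)
E
```

```text
70 top 170 253.69019607843137 [ 0.6089  0.046  -0.3649] 0.51
70 side 277 406.39607843137253 [ 0.6104  0.0459 -0.6858] 0.491
80 top 178 253.40784313725493 [ 0.607   0.0469 -0.3692] 0.452
80 side 280 406.39607843137253 [ 0.6104  0.0459 -0.6858] 0.475
90 top 195 254.9843137254902 [ 0.6083  0.0467 -0.4006] 0.349
90 side 290 409.6235294117647 [ 0.6105  0.0451 -0.6729] 0.438
side -0.3 [-25.1  -6.7]
side -0.4 [-23.9  -8.4]
side -0.5 [-22.4 -10. ]
side -0.6 [-20.7 -11.4]
side [array([315. , 212.7]), array([315.3, 219.2]), array([314.5, 199.2])]
top -0.3 [  9.4 -27.6]
top -0.4 [ 12.1 -26.5]
top -0.5 [ 14.7 -25.2]
top -0.6 [ 17.2 -23.6]
top [array([299.5, 173.9]), array([299.8, 175.4]), array([298.7, 170.9])]
side 338 357 182 211
org 329 173
top 320 380 195 220
org 311 186
(228, 399, 3)
```

View pics/h.png

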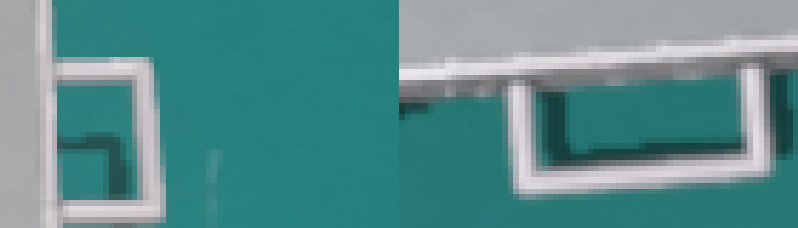

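The side crop puts the handle bar from (145,65) to (155,212), and the top crop from (525,182) to (765,163). The wing's edge directions in both views give a yaw of about -0.37.

```bash
cat > plan.py <<'E'
from h import *
def plan(p,dyaw,n,show=True):
    """rows from the present pose to p, turning dyaw (world, ccw +) in n rows; also prints residual"""
    s=r.state(); P=np.array(s["tcp_pos"]); Q=R.from_quat(s["eef_rot"])
    step=(np.array(p)-P)/n; tz=-dyaw/n; rows=[]
    for i in range(n):
        d=Q.inv().apply(step)*100; rows.append("%.2f %.2f %.2f 0 0 %.3f"%(*d,tz)); Q=Q*R.from_rotvec([0,0,tz])
    for i in range(0,n,8): print("; ".join(rows[i:i+8]))
def st():
    s=r.state(); x=R.from_quat(s["eef_rot"]).as_matrix()
    print("t",round(s["clock"],2),"p",s["tcp_pos"].round(4),"yawY",round(np.arctan2(x[1,1],x[0,1]),3),"zaxis",x[:,2].round(3),"F",s["contact_force"].round(1),"M",s["torque"].round(2),"open",round(s["opening"],4),"ff",round(s["finger_force"],1),"j",s["joints"].round(2))
E
python3 - <<'E'
from plan import *
f,*c=cam("top"); g,*d=cam("side")
a=[atz(u,.057,*c) for u in((333.1,217.9),(375.2,214.6),(354.15,216.25))]; print(a,np.arctan2(*(a[0]-a[1])[:2]), atz((355.3,197.2),.057,*d))
print(atz((299,174),.112,*c))
st(); plan([.608,.0465,.215],-3.19,22)
E
```

```text
[array([ 0.52004374, -0.02744419,  0.057     ]), array([ 0.52910346, -0.11927431,  0.057     ]), array([ 0.52457125, -0.07333538,  0.057     ])] -0.0983392340237706 [ 0.52314871 -0.07276225  0.057     ]
[0.6068292  0.04696743 0.112     ]
t 1.4 p [0.2293 0.6878 0.2183] yawY 1.249 zaxis [ 0. -0. -1.] F [-0.5 -0.3 -0.8] M [-0.08  0.02 -0.03] open 0.0854 ff 0.0 j [-1.33  0.6  -0.    1.6   0.    0.94 -0.08]
-2.55 -2.22 0.02 0 0 0.145; -2.85 -1.83 0.02 0 0 0.145; -3.08 -1.40 0.02 0 0 0.145; -3.25 -0.94 0.02 0 0 0.145; -3.35 -0.46 0.02 0 0 0.145; -3.38 0.03 0.02 0 0 0.145; -3.34 0.52 0.02 0 0 0.145; -3.23 1.00 0.02 0 0 0.145
-3.06 1.46 0.02 0 0 0.145; -2.81 1.88 0.02 0 0 0.145; -2.51 2.27 0.02 0 0 0.145; -2.16 2.61 0.02 0 0 0.145; -1.76 2.89 0.02 0 0 0.145; -1.32 3.12 0.02 0 0 0.145; -0.86 3.27 0.02 0 0 0.145; -0.38 3.36 0.02 0 0 0.145
0.11 3.38 0.02 0 0 0.145; 0.60 3.33 0.02 0 0 0.145; 1.08 3.21 0.02 0 0 0.145; 1.53 3.02 0.02 0 0 0.145; 1.95 2.77 0.02 0 0 0.145; 2.33 2.46 0.02 0 0 0.145
```

>>> servo_tool --moves "-2.55 -2.22 0 0 0 0.145; -2.85 -1.83 0 0 0 0.145; -3.08 -1.40 0 0 0 0.145; -3.25 -0.94 0 0 0 0.145; -3.35 -0.46 0 0 0 0.145; -3.38 0.03 0 0 0 0.145; -3.34 0.52 0 0 0 0.145; -3.23 1.00 0 0 0 0.145"

```text
clock: 2.2
tcp_pos: [0.3674, 0.4536, 0.2186]
eef_rot: [0.677, 0.736, 0.0, -0.0]
contact_force: [0.6, 0.7, 0.3]
opening: 0.0856
finger_force: 0.0
```

>>> servo_tool --moves "-3.06 1.46 0 0 0 0.145; -2.81 1.88 0 0 0 0.145; -2.51 2.27 0 0 0 0.145; -2.16 2.61 0 0 0 0.145; -1.76 2.89 0 0 0 0.145; -1.32 3.12 0 0 0 0.145; -0.86 3.27 0 0 0 0.145; -0.38 3.36 0 0 0 0.145"

```text
clock: 3.0
tcp_pos: [0.5051, 0.2206, 0.2186]
eef_rot: [0.97, 0.245, 0.0, -0.0]
contact_force: [0.1, 0.2, 0.1]
opening: 0.0855
finger_force: 0.0
```

>>> servo_tool --moves "0.11 3.38 0 0 0 0.145; 0.60 3.33 0 0 0 0.145; 1.08 3.21 0 0 0 0.145; 1.53 3.02 0 0 0 0.145; 1.95 2.77 0 0 0 0.145; 2.33 2.46 0 0 0 0.145; 0 0 0 0 0 0; 0 0 0 0 0 0"

```text
clock: 3.8
tcp_pos: [0.6078, 0.0461, 0.2181]
eef_rot: [0.983, -0.184, -0.0, 0.0]
contact_force: [-0.3, 1.3, -0.4]
opening: 0.0856
finger_force: 0.0
```

```bash
python3 - <<'E'
from plan import *
st(); plan([.608,.0465,.150],0,2)
E
```

```text
t 3.8 p [0.6078 0.0461 0.2181] yawY -1.941 zaxis [-0. -0. -1.] F [-0.3  1.3 -0.4] M [ 0.02  0.02 -0.05] open 0.0856 ff 0.0 j [-0.72  0.6   0.88  1.91 -0.58  0.91 -1.5 ]
0.00 -0.02 3.41 0 0 0.000; 0.00 -0.02 3.41 0 0 0.000
```

>>> servo_tool --moves "0 0 3.2 0 0 0; 0 0 3.2 0 0 0; 0 0 0.4 0 0 0; 0 0 0 0 0 0"

```text
clock: 4.2
tcp_pos: [0.6071, 0.0476, 0.1501]
eef_rot: [0.983, -0.183, -0.001, 0.0]
contact_force: [0.1, -0.1, 1.0]
opening: 0.0855
finger_force: 0.0
```

>>> servo_tool --moves "0 0 0 0 0 0; 0 0 0 0 0 0; 0 0 0 0 0 0; 0 0 0 0 0 0; 0 0 0 0 0 0; 0 0 0 0 0 0; 0 0 0 0 0 0" --jaw -0.68 --squeeze 20

```text
clock: 4.9
tcp_pos: [0.6078, 0.0467, 0.1503]
eef_rot: [0.983, -0.184, 0.0, -0.0]
contact_force: [0.5, -0.2, -0.1]
opening: 0.0139
finger_force: 0.1
```

```bash
python3 - <<'E'
from plan import *
st()
o=[]
for n in("top","side"):
    f,*c=cam(n); u,v=proj([.608,.0465,.15],*c)[0].astype(int)
    o.append(cv2.resize(f["pixels"][v-40:v+40,u-40:u+40],None,fx=5,fy=5,interpolation=cv2.INTER_CUBIC))
cv2.imwrite("pics/g1.png",np.hstack(o))
E
```

```text
t 4.9 p [0.6078 0.0467 0.1503] yawY -1.941 zaxis [ 0.  0. -1.] F [ 0.5 -0.2 -0.1] M [-0.02 -0.04 -0.01] open 0.0139 ff 0.1 j [-0.67  0.67  0.79  1.97 -0.67  0.79 -1.42]
```

View pics/g1.png

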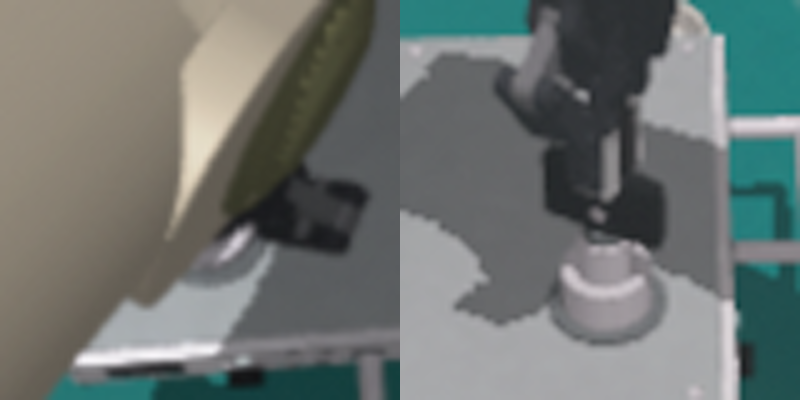

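The loose jaws straddle the wing. In the side crop the wing's lower edge is at about (600,235) and the collar rim is just below. Now I'll turn gently anticlockwise.

>>> servo_tool --moves "0 0 0 0 0 -0.05; 0 0 0 0 0 -0.05; 0 0 0 0 0 -0.05; 0 0 0 0 0 -0.05; 0 0 0 0 0 -0.05; 0 0 0 0 0 -0.05; 0 0 0 0 0 -0.05; 0 0 0 0 0 -0.05"

```text
clock: 5.8
tcp_pos: [0.6078, 0.0466, 0.1503]
eef_rot: [1.0, 0.016, 0.0, 0.0]
contact_force: [1.3, -0.3, 0.2]
opening: 0.0136
finger_force: 0.5
```

```bash
cat > look.py <<'E'
from plan import *
import sys
st()
f,*c=cam("side"); u,v=proj([.608,.0465,.15],*c)[0].astype(int)
k=f["pixels"][v-40:v+40,u-40:u+40]; g=k[30:70,36:46].astype(int).max(2).mean(1).round().astype(int); print(g)
cv2.imwrite("pics/%s.png"%sys.argv[1],cv2.resize(k,None,fx=6,fy=6,interpolation=cv2.INTER_CUBIC))
E
python3 look.py a1; python3 - <<'E'
import cv2
k=cv2.resize(cv2.imread('pics/g1.png')[:,400:],(80,80),interpolation=cv2.INTER_AREA)
print(k[30:70,36:46].astype(int).max(2).mean(1).round().astype(int))
E
```

```text
t 5.8 p [0.6078 0.0466 0.1503] yawY -1.539 zaxis [ 0. -0. -1.] F [ 1.3 -0.3  0.2] M [ 0.07  0.02 -0.01] open 0.0136 ff 0.5 j [-0.6   0.63  0.68  1.96 -0.58  0.75 -1.12]
[ 71  76  77  79  80  80  80  80  96  77  46  55  67  64  53  53  72  94
 114 149 152 147 148 149 149 150 157 188 196 172 153 153 154 153 152 142
 126 116 115 155]
[ 80  80  81  80  81  82  82  84  84  70  53  53  65  64  55  51  64  83
 110 152 157 148 148 149 148 152 165 191 196 173 154 153 153 153 152 141
 127 115 117 153]
```

>>> servo_tool --moves "0 0 0 0 0 -0.05; 0 0 0 0 0 -0.05; 0 0 0 0 0 -0.05; 0 0 0 0 0 -0.05; 0 0 0 0 0 -0.05; 0 0 0 0 0 -0.05"

```text
clock: 6.45
tcp_pos: [0.6078, 0.0465, 0.1502]
eef_rot: [0.986, 0.165, -0.0, 0.0]
contact_force: [1.2, -0.9, -1.0]
opening: 0.0136
finger_force: 0.7
```

```bash
python3 look.py a2
```

```text
t 6.45 p [0.6078 0.0465 0.1502] yawY -1.24 zaxis [ 0. -0. -1.] F [ 1.2 -0.9 -1. ] M [-0.08 -0.08 -0.  ] open 0.0136 ff 0.7 j [-0.55  0.61  0.59  1.96 -0.5   0.72 -0.9 ]
[ 70  72  73  73  73  73  72  72  87  74  50  54  67  64  52  49  70  88
 103 126 136 136 136 137 137 139 146 156 172 163 152 153 153 153 152 142
 126 116 115 154]
```

>>> servo_tool --moves "0 0 0 0 0 -0.05; 0 0 0 0 0 -0.05; 0 0 0 0 0 -0.05; 0 0 0 0 0 -0.05; 0 0 0 0 0 0"

```text
clock: 7.0
tcp_pos: [0.6077, 0.0465, 0.1503]
eef_rot: [0.965, 0.261, -0.0, -0.0]
contact_force: [0.3, -1.2, -0.0]
opening: 0.0136
finger_force: 0.0
```

```bash
python3 look.py a3
```

```text
t 7.0 p [0.6077 0.0465 0.1503] yawY -1.042 zaxis [-0.  0. -1.] F [ 0.3 -1.2 -0. ] M [-0.01  0.   -0.03] open 0.0136 ff 0.0 j [-0.52  0.6   0.53  1.96 -0.45  0.71 -0.75]
[ 72  73  75  77  81  82  78  75  79  66  49  44  44  44  44  58  70  62
  50  54  69  86 104 123 129 130 130 148 171 163 151 152 152 153 152 142
 126 116 114 154]
```

View pics/a3.png

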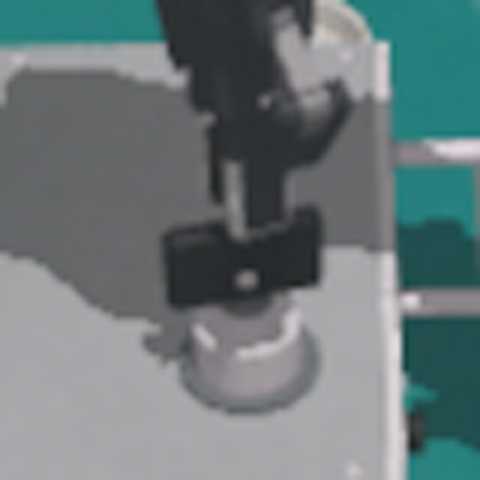

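The key has dropped: the wing sits about 4 px lower, just over the collar. I'll follow it down, turn back by the slack and grip.

>>> servo_tool --moves "0 0 0.4 0 0 0.08; 0 0 0.4 0 0 0.08; 0 0 0 0 0 0"

```text
clock: 7.35
tcp_pos: [0.6075, 0.0468, 0.1419]
eef_rot: [0.983, 0.182, -0.0, 0.0]
contact_force: [0.7, -0.2, 0.3]
opening: 0.0139
finger_force: 0.0
```

>>> servo_tool --moves "0 0 0 0 0 0; 0 0 0 0 0 0; 0 0 0 0 0 0; 0 0 0 0 0 0" --jaw -1 --squeeze 25

```text
clock: 7.75
tcp_pos: [0.6076, 0.0466, 0.1423]
eef_rot: [0.983, 0.184, -0.0, -0.0]
contact_force: [0.1, -0.6, -2.2]
opening: 0.0087
finger_force: 25.4
```

```bash
python3 look.py a4
```

```text
t 7.75 p [0.6076 0.0466 0.1423] yawY -1.201 zaxis [-0.  0. -1.] F [ 0.1 -0.6 -2.2] M [-0.    0.02  0.04] open 0.0087 ff 25.4 j [-0.54  0.62  0.57  1.96 -0.5   0.7  -0.86]
[ 61  67  72  73  73  72  70  70  71  71  82  72  50  44  47  64  68  57
  51  64  82  98 120 131 136 137 143 144 142 144 147 148 150 152 151 141
 127 116 115 155]
```

>>> servo_tool --moves "0 0 0 0 0 -0.06; 0 0 0 0 0 -0.06; 0 0 0 0 0 -0.06; 0 0 0 0 0 -0.06; 0 0 0 0 0 -0.06; 0 0 0 0 0 -0.06; 0 0 0 0 0 -0.06; 0 0 0 0 0 0"

```text
clock: 8.6
tcp_pos: [0.6077, 0.0464, 0.1423]
eef_rot: [0.923, 0.385, 0.0, -0.0]
contact_force: [0.1, -0.4, -2.7]
opening: 0.0088
finger_force: 25.3
```

```bash
python3 look.py a5
```

```text
t 8.6 p [0.6077 0.0464 0.1423] yawY -0.78 zaxis [ 0.  0. -1.] F [ 0.1 -0.4 -2.7] M [-0.11 -0.05 -0.06] open 0.0088 ff 25.3 j [-0.46  0.59  0.44  1.96 -0.39  0.68 -0.55]
[ 72  74  74  75  76  77  79  78  76  80  83  69  50  44  50  59  64  58
  51  56  66  77 122 138 139 140 147 183 195 172 153 153 154 153 152 142
 127 116 114 154]
```

>>> servo_tool --moves "0 0 0 0 0 -0.06; 0 0 0 0 0 -0.06; 0 0 0 0 0 -0.06; 0 0 0 0 0 -0.06; 0 0 0 0 0 -0.06; 0 0 0 0 0 -0.06; 0 0 0 0 0 -0.06; 0 0 0 0 0 0"

```text
clock: 9.45
tcp_pos: [0.6079, 0.0464, 0.1423]
eef_rot: [0.823, 0.568, 0.0, 0.0]
contact_force: [0.6, -0.7, -3.6]
opening: 0.009
finger_force: 25.3
```

>>> servo_tool --moves "0 0 0 0 0 -0.06; 0 0 0 0 0 -0.06; 0 0 0 0 0 -0.06; 0 0 0 0 0 -0.06; 0 0 0 0 0 -0.06; 0 0 0 0 0 -0.06; 0 0 0 0 0 -0.05; 0 0 0 0 0 0"

```text
clock: 10.25
tcp_pos: [0.6081, 0.0465, 0.1423]
eef_rot: [0.69, 0.723, 0.0, 0.0]
contact_force: [1.0, -0.6, -3.6]
opening: 0.0088
finger_force: 25.3
```

```bash
python3 look.py a6
```

```text
t 10.25 p [0.6081 0.0465 0.1423] yawY 0.047 zaxis [ 0.001 -0.    -1.   ] F [ 1.  -0.6 -3.6] M [-0.13 -0.37 -0.04] open 0.0088 ff 25.3 j [-0.3   0.56  0.2   1.95 -0.18  0.65  0.05]
[ 91  90  90  90  90  90  90  92  94  92  87  84  78  74  74  72  68  65
  67  74  75  79  93  98  98 100 114 149 161 151 142 145 146 145 146 138
 125 116 115 155]
```

>>> servo_tool --moves "0 0 0 0 0 0; 0 0 0 0 0 0; 0 0 -2 0 0 0; 0 0 -4 0 0 0; 0 0 -4 0 0 0; 0 0 0 0 0 0" --jaw -0.3

```text
clock: 10.9
tcp_pos: [0.6103, 0.0467, 0.2477]
eef_rot: [0.69, 0.724, 0.003, 0.002]
contact_force: [0.4, -0.4, -0.1]
opening: 0.0296
finger_force: 0.0
```

```bash
python3 look.py a7; python3 - <<'E'
from plan import *
plan([.524,-.073,.24],.053,4)
E
```

```text
t 10.9 p [0.6103 0.0467 0.2477] yawY 0.048 zaxis [ 0.008  0.001 -1.   ] F [ 0.4 -0.4 -0.1] M [ 0.01 -0.05 -0.05] open 0.0296 ff 0.0 j [-0.34  0.43  0.24  1.85 -0.13  0.86  0.02]
[120 110 108 105  90  76  75  74  73  71  71  71  71  73  82  86  78  71
  71  71  74  80  94  95  98 103 114 148 161 150 142 145 147 148 149 141
 127 116 115 155]
-2.89 -2.27 0.11 0 0 -0.013; -2.86 -2.31 0.11 0 0 -0.013; -2.83 -2.35 0.11 0 0 -0.013; -2.80 -2.38 0.11 0 0 -0.013
```

View pics/a7.png

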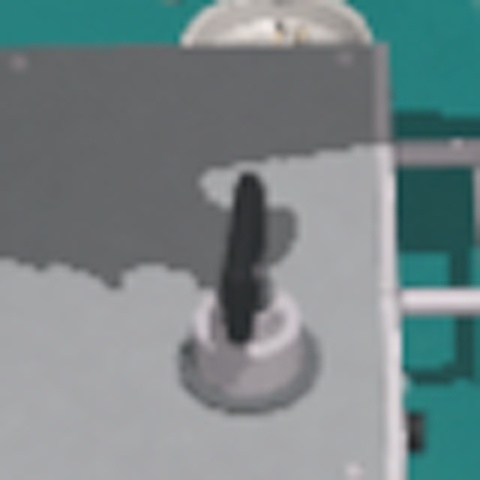

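The key stands home and turned, with the wing edge-on at (243,260). On to the handle.

>>> servo_tool --moves "-2.89 -2.27 0 0 0 -0.013; -2.86 -2.31 0 0 0 -0.013; -2.83 -2.35 0 0 0 -0.013; -2.8 -2.38 0 0 0 -0.013; 0 0 0 0 0 0; 0 0 0 0 0 0"

```text
clock: 11.55
tcp_pos: [0.522, -0.0736, 0.2418]
eef_rot: [0.671, 0.741, -0.0, -0.0]
contact_force: [0.4, 0.4, 0.4]
opening: 0.0297
finger_force: 0.0
```

```bash
python3 - <<'E'
from plan import *
st();plan([.524,-.073,.049],0,5)
E
```

```text
t 11.55 p [ 0.522  -0.0736  0.2418] yawY 0.099 zaxis [-0.001  0.    -1.   ] F [0.4 0.4 0.4] M [-0.   -0.04 -0.03] open 0.0297 ff 0.0 j [-0.15  0.34  0.24  2.03 -0.12  0.78  0.26]
0.01 0.04 3.86 0 0 0.000; 0.01 0.04 3.86 0 0 0.000; 0.01 0.04 3.86 0 0 0.000; 0.01 0.04 3.86 0 0 0.000; 0.01 0.04 3.86 0 0 0.000
```

>>> servo_tool --moves "0 0.1 4 0 0 0; 0 0 4 0 0 0; 0 0 4 0 0 0; 0 0 2 0 0 0; 0 0 2 0 0 0; 0 0 2 0 0 0; 0 0 1.2 0 0 0; 0 0 0 0 0 0"

```text
clock: 12.35
tcp_pos: [0.5231, -0.0722, 0.0485]
eef_rot: [0.67, 0.742, -0.001, -0.001]
contact_force: [-0.3, -1.1, -0.0]
opening: 0.0298
finger_force: 0.0
```

>>> servo_tool --moves "0 0 0 0 0 0; 0 0 0 0 0 0; 0 0 0 0 0 0; 0 0 0 0 0 0" --jaw -1 --squeeze 30

```text
clock: 12.75
tcp_pos: [0.5241, -0.0731, 0.051]
eef_rot: [0.671, 0.742, 0.0, 0.001]
contact_force: [-1.6, -0.2, -0.1]
opening: 0.0002
finger_force: 0.0
```

```bash
python3 - <<'E'
from plan import *
st()
E
```

```text
t 12.75 p [ 0.5241 -0.0731  0.051 ] yawY 0.101 zaxis [ 0.001 -0.    -1.   ] F [-1.6 -0.2 -0.1] M [-0.02 -0.01 -0.01] open 0.0002 ff 0.0 j [-0.05  0.63  0.12  2.18 -0.22  0.34  0.36]
```

The jaws closed on nothing, so I need a look.

```bash
python3 - <<'E'
from plan import *
o=[]
for n in("top","side"):
    f,*c=cam(n); u,v=proj([.53,-.073,.057],*c)[0].astype(int)
    print(u,v,proj([.5241,-.0731,.04],*c)); o.append(cv2.resize(f["pixels"][v-50:v+50,u-40:u+40],None,fx=5,fy=5,interpolation=cv2.INTER_CUBIC))
cv2.imwrite("pics/g2.png",np.hstack(o))
E
```

```text
354 213 [[353.48101412 216.98449701]]
352 196 [[354.74488707 202.21381512]]
```

View pics/g2.png

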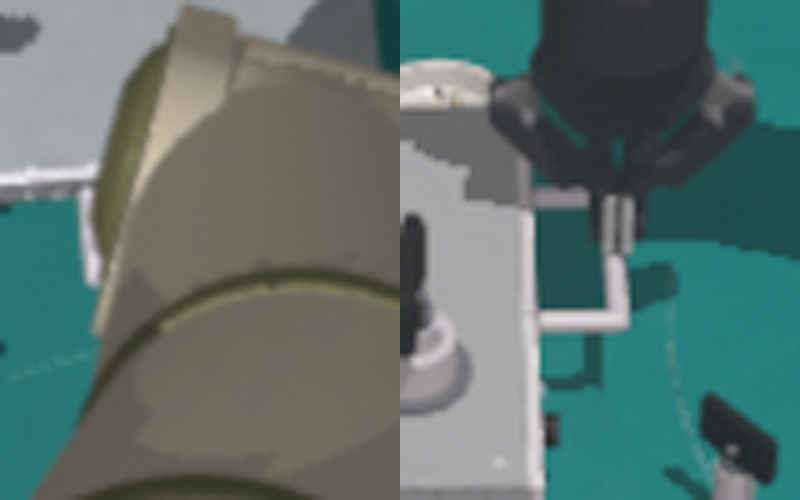

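The side crop shows the fingers at bar level at (615,240), with the bar running on below them. It isn't clear whether they hold it, so I'll try a small pull.

>>> servo_tool --moves "0 -0.5 0 0 0 0; 0 -0.5 0 0 0 0; 0 0 0 0 0 0"

```text
clock: 13.15
tcp_pos: [0.5125, -0.0744, 0.0503]
eef_rot: [0.671, 0.742, -0.0, -0.0]
contact_force: [0.0, -0.1, 0.0]
opening: 0.0003
finger_force: 0.0
```

```bash
python3 - <<'E'
from plan import *
st()
o=[]
for n in("side",):
    f,*c=cam(n); u,v=proj([.53,-.073,.057],*c)[0].astype(int)
    o.append(cv2.resize(f["pixels"][v-35:v+35,u-40:u+40],None,fx=7,fy=7,interpolation=cv2.INTER_CUBIC))
cv2.imwrite("pics/g3.png",np.hstack(o))
E
```

```text
t 13.15 p [ 0.5125 -0.0744  0.0503] yawY 0.101 zaxis [-0.001  0.    -1.   ] F [ 0.  -0.1  0. ] M [-0.01  0.05 -0.01] open 0.0003 ff 0.0 j [-0.05  0.63  0.12  2.21 -0.22  0.32  0.36]
```

View pics/g3.png

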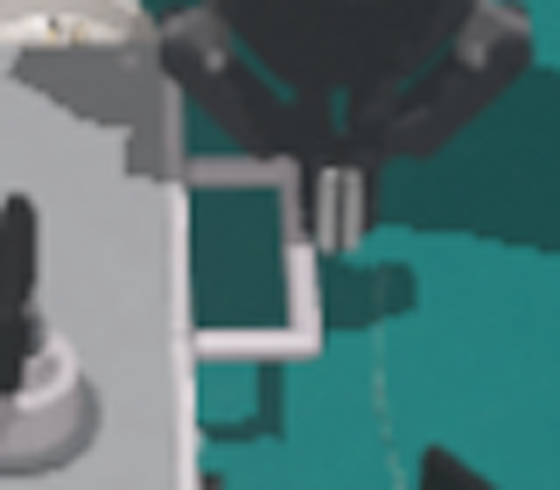

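The fingers now hang in front of the bar, with their tips at (340,250), higher than the pose suggests. I'll measure the true tip height.

```bash
python3 - <<'E'
from plan import *
f,*c=cam("side"); u,v=proj([.53,-.073,.057],*c)[0].astype(int)
print("obs tip",u-40+340/7,v-35+250/7)
for y in(-.063,-.0744,-.085):
  for z in(.03,.04,.05,.06,.07): print(y,z,proj([.5125,y,z],*c).round(1))
g,*d=cam("top")
s=r.silhouettes("side","drawer_handle"); print([ (x["p"],x["centre"],np.ptp(np.nonzero(x["pixels"]),axis=1)) for x in s])
E
```

```text
obs tip 360.57142857142856 196.71428571428572
-0.063 0.03 [[359.2 208.2]]
-0.063 0.04 [[359.3 205.3]]
-0.063 0.05 [[359.4 202.2]]
-0.063 0.06 [[359.5 199.2]]
-0.063 0.07 [[359.7 196.1]]
-0.0744 0.03 [[359.4 205.1]]
-0.0744 0.04 [[359.5 202.1]]
-0.0744 0.05 [[359.6 199.1]]
-0.0744 0.06 [[359.7 196.1]]
-0.0744 0.07 [[359.9 193. ]]
-0.085 0.03 [[359.5 202.2]]
-0.085 0.04 [[359.7 199.2]]
-0.085 0.05 [[359.8 196.2]]
-0.085 0.06 [[359.9 193.2]]
-0.085 0.07 [[360.1 190.1]]
[(0.51, [200.4, 354.9], array([28, 18]))]
```

The tips really sit about 20 mm higher than reported. I'll raise, open, and come down lower over the bar; even at face value that height stays clear of the bench.

>>> servo_tool --moves "0 0 -3.5 0 0 0; 0 0.6 0 0 0 0; 0 0.6 0 0 0 0; 0 0 0 0 0 0; 0 0 0 0 0 0" --jaw -0.3

```text
clock: 13.85
tcp_pos: [0.5253, -0.0728, 0.0846]
eef_rot: [0.67, 0.742, -0.0, -0.0]
contact_force: [0.5, 0.8, 0.7]
opening: 0.0296
finger_force: 0.0
```

>>> servo_tool --moves "0 0 2 0 0 0; 0 0 1.5 0 0 0; 0 0 1 0 0 0; 0 0 0.9 0 0 0; 0 0 0 0 0 0"

```text
clock: 14.35
tcp_pos: [0.5253, -0.073, 0.0308]
eef_rot: [0.671, 0.742, -0.0, -0.0]
contact_force: [-2.3, 0.9, 2.6]
opening: 0.03
finger_force: 1.6
```

>>> servo_tool --moves "0 0 0 0 0 0; 0 0 0 0 0 0; 0 0 0 0 0 0; 0 0 0 0 0 0" --jaw -1

```text
clock: 14.75
tcp_pos: [0.525, -0.0731, 0.0312]
eef_rot: [0.671, 0.742, -0.0, -0.0]
contact_force: [-2.8, -0.8, 1.3]
opening: 0.0088
finger_force: 29.3
```

```bash
python3 - <<'E'
from plan import *
st()
E
```

```text
t 14.75 p [ 0.525  -0.0731  0.0312] yawY 0.101 zaxis [-0.001 -0.    -1.   ] F [-2.8 -0.8  1.3] M [-0.21  0.58 -0.03] open 0.0088 ff 29.3 j [-0.04  0.67  0.11  2.19 -0.23  0.3   0.37]
```

Holding the bar. Now pull.

>>> servo_tool --moves "0 -0.5 0 0 0 0; 0 -1 0 0 0 0; 0 -1 0 0 0 0; 0 -1 0 0 0 0; 0 0 0 0 0 0"

```text
clock: 15.25
tcp_pos: [0.4878, -0.0769, 0.0312]
eef_rot: [0.671, 0.742, -0.001, -0.001]
contact_force: [-1.7, -2.0, -3.5]
opening: 0.0081
finger_force: 29.5
```

```bash
python3 - <<'E'
from plan import *
st()
E
```

```text
t 15.25 p [ 0.4878 -0.0769  0.0312] yawY 0.1 zaxis [-0.003  0.    -1.   ] F [-1.7 -2.  -3.5] M [-0.4   0.35 -0.  ] open 0.0081 ff 29.5 j [-0.02  0.65  0.09  2.27 -0.23  0.24  0.38]
```

>>> servo_tool --moves "0 -1 0 0 0 0; 0 -1 0 0 0 0; 0 -1 0 0 0 0; 0 -0.7 0 0 0 0; 0 0 0 0 0 0"

```text
clock: 15.75
tcp_pos: [0.4517, -0.0805, 0.0313]
eef_rot: [0.671, 0.742, -0.001, -0.001]
contact_force: [-2.7, -3.0, -5.9]
opening: 0.0087
finger_force: 29.5
```

>>> servo_tool --moves "0 0 0 0 0 0; 0 0 0 0 0 0; 0 0 -2 0 0 0; 0 0 -4 0 0 0; 0 0 -4 0 0 0; 0 0 -4 0 0 0; 0 0 0 0 0 0" --jaw -0.3

```text
clock: 16.45
tcp_pos: [0.4564, -0.0802, 0.1758]
eef_rot: [0.67, 0.742, 0.003, 0.003]
contact_force: [0.1, -0.8, -0.3]
opening: 0.0297
finger_force: 0.0
```

```bash
python3 - <<'E'
from plan import *
st()
f,*c=cam("side"); cv2.imwrite("pics/e.png",cv2.resize(f["pixels"][130:330,230:450],None,fx=2.7,fy=2.7,interpolation=cv2.INTER_CUBIC))
E
```

```text
t 16.45 p [ 0.4564 -0.0802  0.1758] yawY 0.101 zaxis [ 0.008  0.    -1.   ] F [ 0.1 -0.8 -0.3] M [-0.01  0.   -0.01] open 0.0297 ff 0.0 j [-0.12  0.36  0.23  2.24 -0.16  0.55  0.33]
```

View pics/e.png

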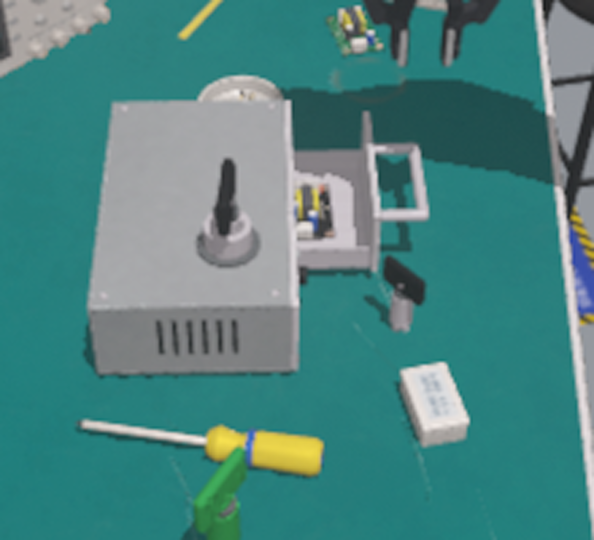

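The drawer is about 73 mm out, with its front at (370,200). The key stands in the lock at (227,195), the bystanders look undisturbed and the gripper is clear.

```bash
python3 -c "
from rig import r
print(r.finish_job())"
```

```text
the job is handed in; nothing more can be done
None
```

The job is handed in: the key dropped home, I turned it about 1.25 rad (72°) anticlockwise without meeting the stop and left it standing in the lock, and pulled the drawer about 73 mm out; the screw tray, screwdriver and fuse box were never touched, though no verdict came back.

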